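Set the running clearance of a V-block clamp on a pipe nipple and hold the screw

TASK

Lay the threaded pipe nipple in the groove of the V-block, slide it under the clamp fully home against the end stop, and turn the wing screw down until its pad seats on the nipple. Then back the screw off a quarter turn, so that the nipple can just be spun for marking out, and finish still gripping the wings, keeping the screw still, so that I can nip up its lock nut. Leave the other fittings and the tape measure where they are.

Things in the scene. Friction and masses are not known exactly. Their poses are not given: they have to be found in the camera images.
- nipple_center (a point): Grey steel threaded pipe nipple: a plain round tube, 27 mm in diameter and 70 mm long, 0.12 kg, lying on the bench; the only straight tube of that size. The point is the middle of its axis, 13.6 mm above the bench while it lies there; its y axis runs along the tube (the two ends are alike). It can roll.
- v_block: Steel V-block with stirrup clamp, fixed on a 166 x 96 x 10 mm base plate. Origin: on the bench straight below the screw; x along the groove towards the end stop, z up. Block 52 mm wide, flat top 40 mm above the bench, in it a 120 degree V, 22 mm wide and 6.4 mm deep, open at its front end (x = -116 mm). Stop plate: face at x = +14 mm, 46 mm wide, top 54 mm above the bench.
- home (a point): Point fixed to the block where the nipple's centre lies when it is fully home against the stop: x = -21 mm in the block's frame, 49 mm above the bench (top of the nipple 62.6 mm, so it stands 22.6 mm out of the block). x axis along the groove towards the stop. In front of the stirrup (x below -11 mm in the block's frame) the groove is open from above.
- groove_front (a point): Point fixed to the block at the open front end of the groove (x = -116 mm in the block's frame), 49 mm above the bench, where the axis of a nipple in the groove runs. x axis along the groove towards the stop.
- wing_grip (a point): Centre of the wings of the steel wing screw, on its vertical axis, 118.6 mm above the bench at joint value 0 and 1 mm higher per rad (6 mm a turn). x axis along the wings: 45 mm across, 9 mm thick with flat upright faces (grip across the thickness from above), reaching 10 mm above and below this point. Below them a 19 mm boss and a 19 mm hexagon lock nut (17 to 24 mm below) turn with it.
- wing (a joint): Angle of the wing screw, rad. 0: the pad just touches a nipple lying home, and the wings lie along the groove. It grows as the screw is backed off (counter-clockwise from above), falls as it is turned down (clockwise); starts at 1.6 to 2.6. Turning takes about 0.06 N m and it stays where left. At about -0.35 it comes up hard, fully seated, the pad pressing on the nipple.
- spindle: Round swivel pad, 17 mm in diameter, on the lower end of the screw; origin in the centre of its lower face; it moves up and down with the screw without turning. It hangs under the stirrup: two legs (x = -10 to 10 mm in the block's frame, outer faces at y = -35 and 35 mm) and a bridge 74 to 88 mm above the bench, through which the screw passes.
- union_center (a point): Brass union (hexagonal, 41 x 47 x 48 mm), stands on the bench, to be left alone. The point is its centre.
- reducer_center (a point): Grey steel reducer (round, tapering from 48 to 34 mm, 60 mm high), stands on the bench, to be left alone. The point is its centre.
- tee_center (a point): Brass tee fitting (64 x 53 x 34 mm), lies on the bench, to be left alone. The point is its centre.
- tape_center (a point): Pocket tape measure (68 x 72 x 34 mm), lies on the bench, to be left alone. The point is its centre.

How it is judged:
By the outcome, as a careful person would: the job done as asked, in the order asked, and still so for the second after the job is handed in, while the arm keeps its last pose, push and grip.
It also fails if it takes over 72 s, if anything falls off the work surface, if the arm or the gripper's body presses on something with over 40 N, if the wrist force passes 120 N, or if a joint passes its speed limit or range.

ROBOT

A 7-joint arm with a two-finger parallel gripper is mounted at the origin on a cart in front of the work surface, level with it; the furniture and walls round the work are solid. World frame = base frame: x ahead of the robot, y to its left, z up, the work surface at z = 0. Lengths are in m, angles in rad, forces in N, time in s.
With the tool pointing down it reaches from about 0.425 to 0.925 m from the base axis. Payload 6.8 kg.
Tool frame: the origin (TCP) lies on the centre line of the jaws, within the pads' length; the fingertips stand 19 mm ahead of it and the grasp point (between the pads) is the TCP; z points along the fingers, y is the line along which they close (so a half turn about z gives the same grasp; the last joint's range is limited). The gripper opens to 88 mm and grips with 3 to 60 N. Pads are 20 mm wide; open, the fingers measure 115 mm over their backs; the gripper's body (75 mm by 178 mm) begins 61 mm behind the grasp point.
Start: joints at [1.067, 0.477, 0.022, 1.555, -0.011, 1.109, -0.083], TCP at [0.26, -0.623, 0.242] pointing down, gripper open.
Joint ranges: [-2.96, 2.96], [-0.34, 2.1], [-1.41, 1.46], [0.24, 2.44], [-1.37, 4.51], [0.17, 1.92], [-2.96, 2.96]. Speed limits (rad/s): [2.39, 2.39, 3.14, 3.14, 3.14, 3.14, 3.14].

INTERFACE

Orientations are given as a rotation vector (axis times angle).
In Python, from rig import env gives the robot as it stands.
- The arm moves only by the tool send_rows, never from a script. Its argument "rows" is a list of rows, each a list of 3 entries, a list of its own where there are three numbers: the shift along the world's x, y, z in m, then the turn about the world's z in degrees, then the finger opening in m, from 0 to 0.0878. A call has 1 to 20 rows; each row is the pose to reach, as a shift and turn from the pose commanded when the call began; what a row does not reach only later rows make up. A row lasts 1/12 s, in which the tool goes at most 41.7 mm and 7.16 degrees, less where a joint would pass 70% of its speed; a pose out of reach is approached as far as the arm can. A call with a gripper value outside its range is refused whole. The fingers move at their own pace and stop on an object; "newtons" is the grip in N (left out, the last holds). Time passes only in rows, so rows that repeat a pose let the fingers close. It gives the time, the measured TCP pose, the force, the opening and the grip force at its end, in the units of the state.
- env.get_obs(): the state, without advancing time (a new reading comes with each control period).
- env.camera(name): name is "scene" or "side" or "wrist"; returns a dict with "image" (400x640x3 uint8, blue, green, red), "vertical_fov" (degrees; the focal length in pixels is half the picture's height over the tangent of half this angle, whatever the lens; pixels are square), "cx", "cy" (the principal point, pixels), "xyz" and "rotation" of the camera in the world. Camera axes: x right, y down, z forward; pixel columns grow to the right and rows downward; lengths in m; the calibration is good to about 2 mm. The wrist camera is an equidistant fisheye: a pixel r from the principal point sees the ray r / f radians off the axis. A picture is of the moment at which its call begins. There is no depth.
- env.hand_in(): hands the job in; it is judged then, once.
The state is a dict: "t": time; "joint_pos": joint angles; "qvel": joint speeds; "joint_torque": joint torques, N m; "position": TCP position; "tcp_rot": TCP orientation; "wrist_force": force on the tool from outside, world axes, zero at the start; "moment": the same for the moment, N m; "opening": finger opening in m; "grip_force": force on a finger pad.
Only numpy, scipy, OpenCV 4.12 (cv2) and the standard library are available. Lean on these libraries where they do the work, as an engineer would, in place of code of your own. Each camera call takes 0.05 s, during which the arm holds its last target. There are 200 camera calls.

## Working session

There is one attempt and no reset: what is moved stays moved. The work goes in short steps, Python scripts to look and compute and a tool call to move; the robot and the scene stay as the last step left them, time stands still between calls to the robot, and variables do not carry over. Pictures are saved under pics/ and viewed, at most 10 in all, crops included, and the job is handed in when it is done.

Besides the shell and the picture viewer there is one more tool, called after ">>>" as name([rows], argument=value, ...), one row to a line, values as JSON. send_rows: Moves the arm, as the interface text tells. Its arguments: {"type":"object","properties":{"rows":{"type":"array"},"newtons":{"type":"number"}},"required":["rows"]}

```bash
mkdir -p pics; cat > h.py <<'E'
import numpy as np, cv2
from rig import env
def grab(n,tag):
    c=env.camera(n); cv2.imwrite(f'pics/{tag}.png',c['image']); np.save(f'pics/{tag}.npy',c,allow_pickle=True); return c
def load(tag): return np.load(f'pics/{tag}.npy',allow_pickle=True).item()
def ray(c,u,v,fish=False):
    f=200/np.tan(np.radians(c['vertical_fov'])/2); x=(u-c['cx']);y=(v-c['cy'])
    if fish:
        r=np.hypot(x,y)+1e-9; a=r/f; d=np.array([np.sin(a)*x/r,np.sin(a)*y/r,np.cos(a)])
    else:
        d=np.array([x/f,y/f,1.])
    return np.array(c['xyz']),np.array(c['rotation'])@d
def onz(c,u,v,z,fish=False):
    p,d=ray(c,u,v,fish); return p+d*(z-p[2])/d[2]
def tri(rs):
    A=0;b=0
    for p,d in rs:
        d=d/np.linalg.norm(d); M=np.eye(3)-np.outer(d,d); A=A+M; b=b+M@p
    return np.linalg.solve(A,b)
def proj(c,P,fish=False):
    f=200/np.tan(np.radians(c['vertical_fov'])/2); q=np.array(c['rotation']).T@(np.array(P)-c['xyz'])
    if fish:
        a=np.arctan2(np.hypot(q[0],q[1]),q[2]); r=np.hypot(q[0],q[1])+1e-9
        return np.array([c['cx']+f*a*q[0]/r,c['cy']+f*a*q[1]/r])
    return np.array([c['cx']+f*q[0]/q[2],c['cy']+f*q[1]/q[2]])
E
python3 - <<'E'
from h import *
for n in ['scene','side','wrist']:
    c=grab(n,n+'0'); print(n,c['vertical_fov'],c['cx'],c['cy'],np.round(c['xyz'],3),np.round(c['rotation'],3).tolist(),c['image'].shape)
print(env.get_obs())
E
```

```text
scene 53.153033383376105 320.79205172755576 197.68769682639098 [ 0.03  -0.652  0.569] [-2.001, 0.708, -0.396] (400, 640, 3)
side 49.50943879439011 316.6903673402335 203.86713493158882 [0.011 0.088 1.045] [-1.668, 2.227, -0.552] (400, 640, 3)
wrist 65.70646984690485 320.14816316354353 200.1909330158503 [ 0.328 -0.595  0.384] [2.421, -1.613, -0.22] (400, 640, 3)
{'t': 0.15, 'joint_pos': array([ 1.06692452,  0.47759204,  0.02236658,  1.55614443, -0.01147576,
        1.10924907, -0.08310771]), 'qvel': array([-0.00035675, -0.00125946, -0.00050898, -0.00242599,  0.00146036,
        0.00106332, -0.00035531]), 'joint_torque': array([ 3.09345596e-03, -5.83286691e+01,  1.53671354e+00, -2.72874498e+01,
       -5.42460952e-02,  1.45056946e-02,  9.07107392e-05]), 'position': array([ 0.26006001, -0.62247342,  0.24095137]), 'tcp_rot': array([-3.07909330e+00, -6.17395426e-01,  5.67864460e-04]), 'wrist_force': array([-0.3756512 ,  0.00822691, -0.03952683]), 'moment': array([-0.00875914,  0.01960333, -0.030333  ]), 'grip_force': 0.0, 'opening': 0.08740112176787988}
```

View pics/scene0.png

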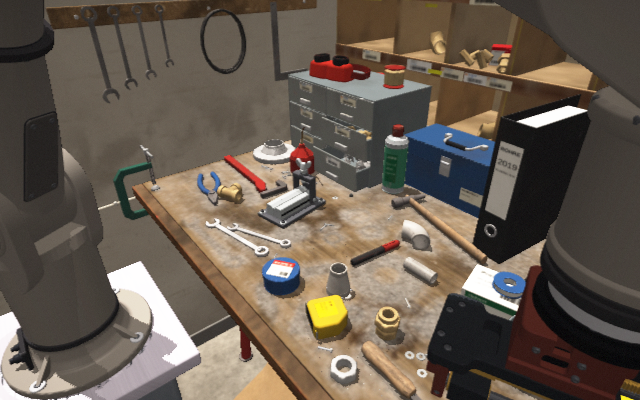

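View pics/side0.png

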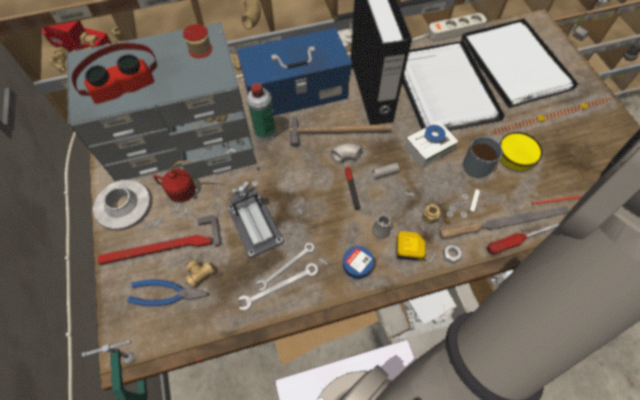

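The scene view shows the nipple at about (420,271) and the V-block at (292,205). In the side view they are at (386,171) and (255,220). The camera rotation is a rotation vector, so I'll fix the helper and enlarge both things.

```bash
sed -i "s/np.array(c\['rotation'\])/cv2.Rodrigues(np.array(c['rotation'],float))[0]/g" h.py
python3 - <<'E'
from h import *
s=load('scene0');d=load('side0')
def cr(c,u,v,w,h,k): return cv2.resize(c['image'][v:v+h,u:u+w],None,fx=k,fy=k,interpolation=cv2.INTER_CUBIC)
a=np.hstack([cr(s,250,155,80,75,5),cr(d,215,175,80,75,5)])
b=np.hstack([cr(s,395,250,50,40,5),cr(s,395,250,30,40,5)*0,cr(d,360,150,50,40,5),cr(d,360,150,30,40,5)*0])
cv2.imwrite('pics/crop1.png',np.vstack([a,b]))
for n,c,u,v in (('scene',s,420,271),('side',d,386,171)): print(n,onz(c,u,v,0.0136))
print(onz(s,292,207,.04),onz(d,256,220,.04))
E
```

```text
scene [ 0.59260433 -0.27331689  0.0136    ]
side [ 0.59425003 -0.27080574  0.0136    ]
[0.50928294 0.07188533 0.04      ] [0.53410669 0.11257019 0.04      ]
```

View pics/crop1.png

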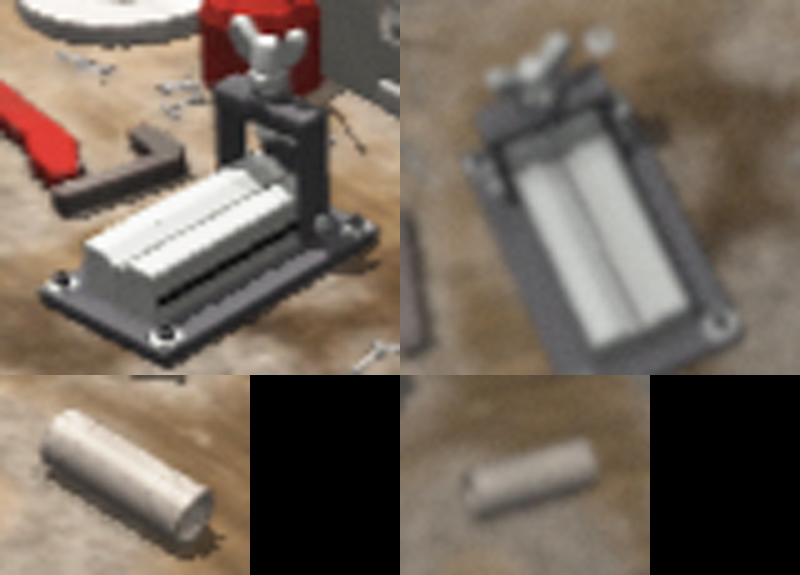

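View pics/wrist0.png

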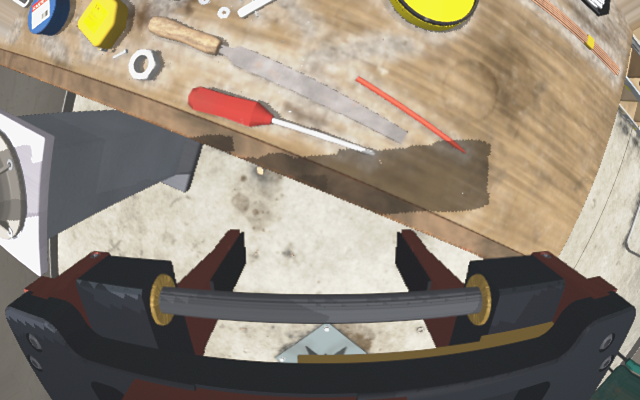

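```bash
python3 - <<'E'
from h import *
s=load('scene0');d=load('side0')
R=lambda r:cv2.Rodrigues(np.array(r,float))[0]
o=env.get_obs(); print('tcpR',R(o['tcp_rot']).round(3).tolist())
w=load('wrist0');Rt=R(o['tcp_rot']);print('cam in tcp',Rt.T@(w['xyz']-o['position']), (Rt.T@R(w['rotation'])).round(3).tolist())
a=onz(d,373,172,.0136);b=onz(d,398.4,167,.0136);print('nip side',a,b,np.linalg.norm(b-a),np.degrees(np.arctan2(*(b-a)[1::-1])))
# scene ends
a=onz(s,395+52/5,250+(445-375)/5,.0136);b=onz(s,395+192/5,250+(510-375)/5,.0136);print('nip scene',a,b,np.linalg.norm(b-a),np.degrees(np.arctan2(*(b-a)[1::-1])))
a=onz(d,262.2,242,.0336);b=onz(d,249.2,206.5,.0336);print('groove side',a,b,np.linalg.norm(b-a),np.degrees(np.arctan2(*(b-a)[1::-1])))
a=onz(s,250+128/5,155+265/5,.0336);b=onz(s,250+265/5,155+187/5,.0336);print('groove scene',a,b,np.linalg.norm(b-a),np.degrees(np.arctan2(*(b-a)[1::-1])))
p=tri([ray(d,215+138/5,175+78/5),ray(s,250+268/5,155+68/5)]);print('wing approx',p)
E
```

```text
tcpR [[0.923, 0.386, -0.001], [0.386, -0.923, 0.001], [-0.0, -0.001, -1.0]]
cam in tcp [ 0.07373979  0.00063305 -0.14300419] [[-0.0, -0.964, -0.266], [1.0, -0.001, 0.0], [-0.001, -0.266, 0.964]]
nip side [ 0.60152728 -0.23471879  0.0136    ] [ 0.59684171 -0.30899496  0.0136    ] 0.0744238134393225 -93.60961068290699
nip scene [ 0.5863738  -0.23889214  0.0136    ] [ 0.59912343 -0.30271954  0.0136    ] 0.06508832445888187 -78.70375713918901
groove side [0.47213543 0.1109288  0.0336    ] [0.58155157 0.12150016 0.0336    ] 0.10992563456277031 5.518568536183255
groove scene [0.47983458 0.10331837 0.0336    ] [0.58228101 0.12407698 0.0336    ] 0.10452841982308979 11.454693489869221
wing approx [0.58980502 0.12611471 0.10346642]
```

```bash
python3 - <<'E'
from h import *
d=load('side0')
for n,u,v in (('binderR',395,118),('binderL',362,92),('bottle',264,135),('cabR',255,168),('cabL',110,178),('mug',480,175)): print(n,onz(d,u,v,0).round(3))
s=load('scene0')
print('bottle top',tri([ray(s,398,127),ray(d,257,88)]),'binder top',tri([ray(s,585,107),ray(d,410,38)]))
E
```

```text
binderR [ 0.774 -0.369  0.   ]
binderL [ 0.903 -0.307  0.   ]
bottle [0.826 0.03  0.   ]
cabR [0.719 0.081 0.   ]
cabL [0.804 0.485 0.   ]
mug [ 0.514 -0.525  0.   ]
bottle top [0.83307136 0.02376974 0.18998454] binder top [ 0.79509596 -0.38578934  0.32524212]
```

>>> send_rows([
  [[0.335,0.35,0],71,0.0878],
  [[0.335,0.35,0],71,0.0878],
  [[0.335,0.35,0],71,0.0878],
  [[0.335,0.35,0],71,0.0878],
  [[0.335,0.35,0],71,0.0878],
  [[0.335,0.35,0],71,0.0878],
  [[0.335,0.35,0],71,0.0878],
  [[0.335,0.35,0],71,0.0878],
  [[0.335,0.35,0],71,0.0878],
  [[0.335,0.35,0],71,0.0878],
  [[0.335,0.35,0],71,0.0878],
  [[0.335,0.35,0],71,0.0878],
  [[0.335,0.35,0],71,0.0878],
  [[0.335,0.35,0],71,0.0878],
  [[0.335,0.35,0],71,0.0878],
  [[0.335,0.35,0],71,0.0878],
  [[0.335,0.35,0],71,0.0878],
])

```text
t: 1.57
position: [0.5941, -0.2748, 0.2416]
tcp_rot: [2.152, 2.288, -0.002]
wrist_force: [0.4, 0.4, 0.8]
opening: 0.0875
grip_force: 0.0
```

```bash
python3 - <<'E'
from h import *
c=grab('wrist','w1'); print(proj(c,[.594,-.272,.0136],True))
E
```

```text
[319.21944436 173.74669179]
```

View pics/w1.png

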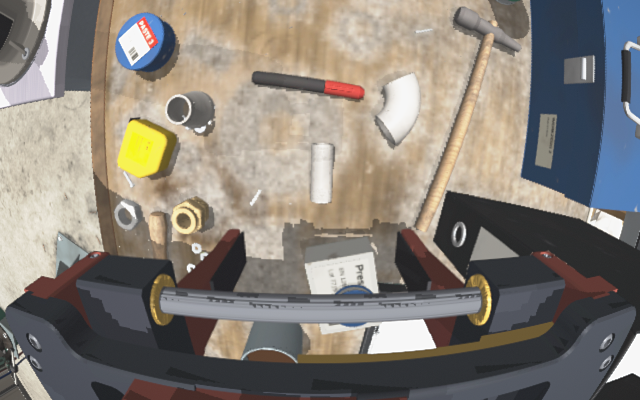

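The nipple shows upright at about (321,172), between the open fingers. I'll segment it.

```bash
cat > nip.py <<'E'
from h import *
c=load('w1'); im=c['image'].astype(int)
hsv=cv2.cvtColor(c['image'],cv2.COLOR_BGR2HSV)
m=((hsv[...,1]<45)&(hsv[...,2]>110)).astype(np.uint8)
roi=np.zeros_like(m); roi[132:214,298:346]=1; m=cv2.morphologyEx(m*roi,cv2.MORPH_OPEN,np.ones((3,3)))
n,l,st,ce=cv2.connectedComponentsWithStats(m); k=1+np.argmax(st[1:,4]); print(st[k],ce[k])
pts=np.argwhere(l==k)[:,::-1].astype(float)
P=np.array([onz(c,u,v,.0136,True)[:2] for u,v in pts])
mu=P.mean(0); w,V=np.linalg.eigh(np.cov((P-mu).T)); ax=V[:,1]
q=(P-mu)@V; lo,hi=np.percentile(q,.5,axis=0),np.percentile(q,99.5,axis=0)
print('centre',mu,'mid',mu+V@((lo+hi)/2),'size',hi-lo,'axis deg',np.degrees(np.arctan2(ax[1],ax[0]))%180)
o=env.get_obs();R=cv2.Rodrigues(o['tcp_rot'])[0];print(o['position'],'tool y deg',np.degrees(np.arctan2(R[1,1],R[0,1])))
E
python3 nip.py
```

```text
[ 298  132   48   72 2632] [319.07788754 163.00151976]
centre [ 0.59301377 -0.25899325] mid [ 0.59335512 -0.26320691] size [0.05560079 0.08830458] axis deg 84.10811777453412
[ 0.59426151 -0.27449358  0.24166512] tool y deg 3.5278775590353306
```

```bash
python3 - <<'E'
from h import *
c=load('w1');h=cv2.cvtColor(c['image'],cv2.COLOR_BGR2HSV)
for v in (150,170,190): print(v,[tuple(h[v,u,1:]) for u in range(304,342,2)])
print([tuple(h[v,321,1:]) for v in range(134,214,3)])
E
sed -i 's/hsv\[...,1\]<45)&(hsv\[...,2\]>110/hsv[...,1]<22)\&(hsv[...,2]>110/' nip.py; python3 nip.py
```

```text
150 [(np.uint8(29), np.uint8(202)), (np.uint8(30), np.uint8(195)), (np.uint8(29), np.uint8(187)), (np.uint8(27), np.uint8(179)), (np.uint8(16), np.uint8(171)), (np.uint8(16), np.uint8(206)), (np.uint8(9), np.uint8(225)), (np.uint8(10), np.uint8(234)), (np.uint8(8), np.uint8(241)), (np.uint8(5), np.uint8(244)), (np.uint8(9), np.uint8(238)), (np.uint8(11), np.uint8(232)), (np.uint8(10), np.uint8(223)), (np.uint8(16), np.uint8(190)), (np.uint8(15), np.uint8(150)), (np.uint8(23), np.uint8(110)), (np.uint8(30), np.uint8(189)), (np.uint8(30), np.uint8(201)), (np.uint8(33), np.uint8(209))]
170 [(np.uint8(28), np.uint8(213)), (np.uint8(28), np.uint8(209)), (np.uint8(29), np.uint8(200)), (np.uint8(26), np.uint8(168)), (np.uint8(17), np.uint8(183)), (np.uint8(18), np.uint8(211)), (np.uint8(10), np.uint8(226)), (np.uint8(10), np.uint8(235)), (np.uint8(7), np.uint8(240)), (np.uint8(7), np.uint8(241)), (np.uint8(10), np.uint8(236)), (np.uint8(11), np.uint8(230)), (np.uint8(11), np.uint8(222)), (np.uint8(17), np.uint8(196)), (np.uint8(30), np.uint8(171)), (np.uint8(48), np.uint8(217)), (np.uint8(5
[... 1032 characters left out ...]
1)), (np.uint8(6), np.uint8(241)), (np.uint8(6), np.uint8(241)), (np.uint8(6), np.uint8(242)), (np.uint8(6), np.uint8(242)), (np.uint8(5), np.uint8(243)), (np.uint8(5), np.uint8(245)), (np.uint8(5), np.uint8(243)), (np.uint8(5), np.uint8(242)), (np.uint8(7), np.uint8(240)), (np.uint8(7), np.uint8(240)), (np.uint8(7), np.uint8(242)), (np.uint8(29), np.uint8(176)), (np.uint8(81), np.uint8(158)), (np.uint8(86), np.uint8(155)), (np.uint8(84), np.uint8(154))]
[ 311  143   23   60 1254] [321.24880383 171.71291866]
centre [ 0.59631957 -0.26954278] mid [ 0.59648319 -0.27095954] size [0.02627691 0.07320497] axis deg 91.63215856810727
[ 0.59426151 -0.27449358  0.24166512] tool y deg 3.5278775590353306
```

>>> send_rows([
  [[0.002,0.0035,-0.04],-2,0.0878],
  [[0.002,0.0035,-0.08],-2,0.07],
  [[0.002,0.0035,-0.12],-2,0.06],
  [[0.002,0.0035,-0.16],-2,0.06],
  [[0.002,0.0035,-0.19],-2,0.06],
  [[0.002,0.0035,-0.207],-2,0.06],
  [[0.002,0.0035,-0.216],-2,0.06],
  [[0.002,0.0035,-0.216],-2,0.06],
  [[0.002,0.0035,-0.216],-2,0.06],
  [[0.002,0.0035,-0.216],-2,0.0],
  [[0.002,0.0035,-0.216],-2,0.0],
  [[0.002,0.0035,-0.216],-2,0.0],
  [[0.002,0.0035,-0.216],-2,0.0],
  [[0.002,0.0035,-0.216],-2,0.0],
  [[0.002,0.0035,-0.216],-2,0.0],
  [[0.002,0.0035,-0.216],-2,0.0],
], newtons=20)

```text
t: 2.95
position: [0.5974, -0.2694, 0.0261]
tcp_rot: [2.188, 2.253, 0.0]
wrist_force: [-1.0, 0.1, 3.2]
opening: 0.0264
grip_force: 20.0
```

>>> send_rows([
  [[0,0,0.03],0,0.0],
  [[0,0,0.07],0,0.0],
  [[0,0,0.11],0,0.0],
  [[-0.01,0.03,0.14],-7,0.0],
  [[-0.023,0.068,0.17],-14,0.0],
  [[-0.036,0.106,0.19],-21,0.0],
  [[-0.049,0.144,0.2],-28,0.0],
  [[-0.062,0.182,0.21],-35,0.0],
  [[-0.075,0.22,0.22],-42,0.0],
  [[-0.088,0.258,0.22],-49,0.0],
  [[-0.1,0.296,0.22],-56,0.0],
  [[-0.11,0.326,0.22],-63,0.0],
  [[-0.118,0.352,0.22],-70,0.0],
  [[-0.124,0.37,0.22],-77,0.0],
  [[-0.127,0.377,0.22],-84,0.0],
  [[-0.127,0.377,0.22],-84,0.0],
  [[-0.127,0.377,0.22],-84,0.0],
])

```text
t: 4.37
position: [0.4696, 0.1085, 0.2455]
tcp_rot: [3.134, 0.212, -0.001]
wrist_force: [-0.8, -0.3, -1.6]
opening: 0.0265
grip_force: 20.0
```

```bash
python3 - <<'E'
from h import *
c=grab('wrist','w2'); cv2.imwrite('pics/w2b.png',cv2.resize(c['image'][60:300,160:480],None,fx=2.5,fy=2.5,interpolation=cv2.INTER_CUBIC))
o=env.get_obs();R=cv2.Rodrigues(o['tcp_rot'])[0];print(o['position'],'tool y deg',np.degrees(np.arctan2(R[1,1],R[0,1])),o['opening'])
E
```

```text
[0.46989986 0.10782119 0.24546189] tool y deg -82.21936841823053 0.02640295878239467
```

View pics/w2b.png

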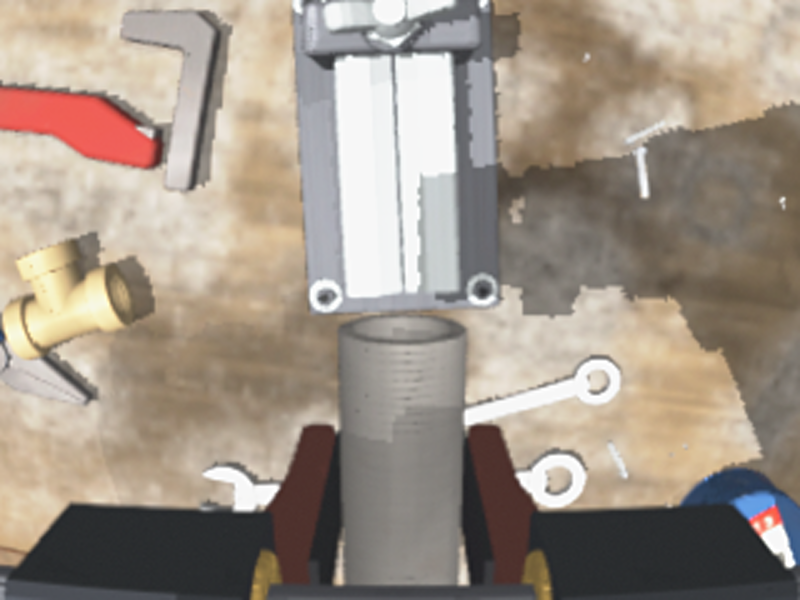

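The view shows the groove running from (404,292) to (395,60) in the crop, the nipple held straight below it, and the wings near (390,10), almost across the groove.

```bash
python3 - <<'E'
from h import *
c=load('w2'); X=lambda x,y,z:onz(c,160+x/2.5,60+y/2.5,z,True)
ang=lambda a,b:np.degrees(np.arctan2((b-a)[1],(b-a)[0]))
for n,a,b in (('valley',X(404,292,.0336),X(395,60,.0336)),('left',X(343,292,.04),X(335,62,.04)),('right',X(461,292,.04),X(455,62,.04)),('baseL',X(310,310,.01),X(298,60,.01)),('baseR',X(497,300,.01),X(494,60,.01)),('screws',X(325,295,.01),X(482,290,.01))):
    print(n,a.round(4),b.round(4),ang(a,b).round(2))
print('nipple ends top', X(403,316,.245-.012+.0136))
print('wing',X(390,10,.1206),ang(X(325,14,.121),X(452,2,.121)))
E
```

```text
valley [0.474  0.1067 0.0336] [0.5799 0.1252 0.0336] 9.91
left [0.4716 0.1347 0.04  ] [0.5751 0.1513 0.04  ] 9.15
right [0.4788 0.081  0.04  ] [0.5821 0.0986 0.04  ] 9.71
baseL [0.4541 0.1515 0.01  ] [0.5769 0.1722 0.01  ] 9.56
baseR [0.4718 0.0592 0.01  ] [0.5894 0.0784 0.01  ] 9.3
screws [0.4627 0.1449 0.01  ] [0.4758 0.0675 0.01  ] -80.42
nipple ends top [0.51078761 0.11304203 0.2466    ]
wing [0.58810364 0.12748989 0.1206    ] -76.87524347536807
```

>>> send_rows([
  [[0.03,0.004,0],2,0.0],
  [[0.0485,0.007,-0.03],2,0.0],
  [[0.0485,0.007,-0.07],2,0.0],
  [[0.0485,0.007,-0.11],2,0.0],
  [[0.0485,0.007,-0.14],2,0.0],
  [[0.0485,0.007,-0.16],2,0.0],
  [[0.0485,0.007,-0.172],2,0.0],
  [[0.0485,0.007,-0.178],2,0.0],
  [[0.0485,0.007,-0.181],2,0.0],
  [[0.0485,0.007,-0.183],2,0.0],
  [[0.0485,0.007,-0.183],2,0.0],
  [[0.0485,0.007,-0.183],2,0.0],
  [[0.0485,0.007,-0.183],2,0.0],
])

```text
t: 5.5
position: [0.5195, 0.1148, 0.0637]
tcp_rot: [-3.13, -0.265, -0.003]
wrist_force: [-0.4, 0.3, -1.6]
opening: 0.0265
grip_force: 20.0
```

>>> send_rows([
  [[-0.001,0,-0.001],0,0.0],
  [[-0.001,0,-0.002],0,0.0],
  [[-0.001,0,-0.0025],0,0.0],
  [[-0.001,0,-0.0025],0,0.0],
  [[-0.001,0,-0.0025],0,0.0],
])

```text
t: 5.92
position: [0.5185, 0.1157, 0.0617]
tcp_rot: [-3.13, -0.266, -0.003]
wrist_force: [-2.7, 1.7, 10.9]
opening: 0.0263
grip_force: 20.0
```

```bash
python3 - <<'E'
from h import *
c=grab('wrist','w3'); cv2.imwrite('pics/w3b.png',cv2.resize(c['image'][60:300,160:480],None,fx=2.5,fy=2.5,interpolation=cv2.INTER_CUBIC))
o=env.get_obs();print(o['position'],o['wrist_force'],o['moment'])
E
```

```text
[0.51849071 0.11563045 0.06171888] [-3.96720819 -0.14211053 10.6856809 ] [0.1400679  0.63731262 0.06142816]
```

View pics/w3b.png

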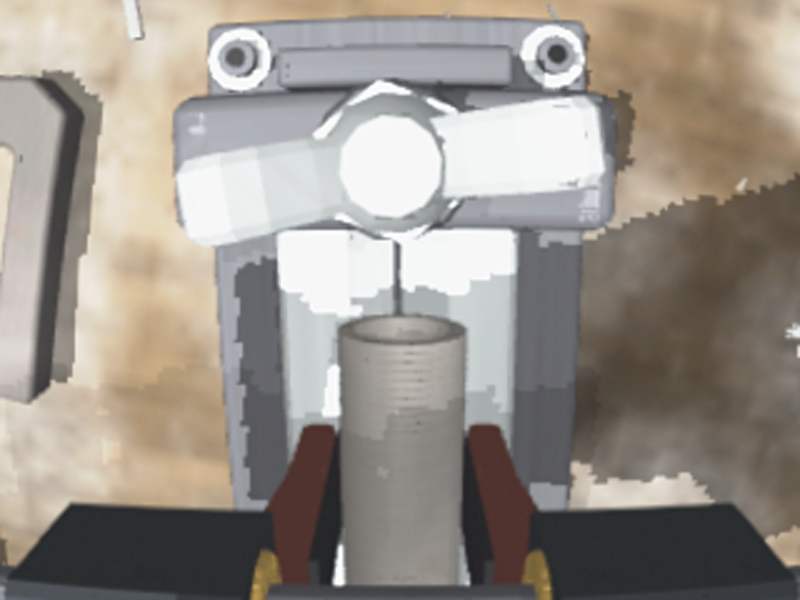

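The nipple sits centred in the groove. The wings run from (205,197) to (585,138), with their centre at (392,165).

```bash
python3 - <<'E'
from h import *
c=load('w3'); X=lambda x,y,z:onz(c,160+x/2.5,60+y/2.5,z,True)
ang=lambda a,b:np.degrees(np.arctan2((b-a)[1],(b-a)[0]))
for z in (.12,.13):
  a,b=X(205,197,z),X(585,138,z);print(z,a,b,np.linalg.norm(b-a),ang(a,b),(a+b)/2,X(392,165,z))
g=X(398,300,.0336),X(397,245,.0336);print('valley',g,ang(*g))
a,b=X(240,57,.01),X(556,54,.01);print('screws',a,b,(a+b)/2,ang(a,b))
a,b=X(180,100,.088),X(612,97,.088);print('bridge top back',a,b,(a+b)/2,ang(a,b))
print('nip top rim',X(403,345,.0626),'bottom rim',X(403,316,.0354))
E
```

```text
0.12 [0.58199151 0.14802357 0.12      ] [0.59556774 0.10750832 0.12      ] 0.04272938453590939 -71.47454562331671 [0.58877963 0.12776595 0.12      ] [0.58862124 0.12794357 0.12      ]
0.13 [0.58305966 0.14560324 0.13      ] [0.59503963 0.10985168 0.13      ] 0.037705359791583536 -71.4745456233168 [0.58904964 0.12772746 0.13      ] [0.58890988 0.1278842  0.13      ]
valley (array([0.556407  , 0.12206669, 0.0336    ]), array([0.56872033, 0.12438531, 0.0336    ])) 10.664013976255596
screws [0.60698249 0.17097798 0.01      ] [0.62101526 0.09295872 0.01      ] [0.61399888 0.13196835 0.01      ] -79.8036322967797
bridge top back [0.59296233 0.16191496 0.088     ] [0.60442657 0.09698964 0.088     ] [0.59869445 0.1294523  0.088     ] -79.9861751279057
nip top rim [0.55381506 0.12057376 0.0626    ] bottom rim [0.55334304 0.12040185 0.0354    ]
```

>>> send_rows([
  [[0,0,0.001],0,0.045],
  [[0,0,0.001],0,0.045],
  [[0,0,0.001],0,0.045],
  [[0,0,0.001],0,0.045],
  [[0,0,0.02],0,0.045],
  [[0,0,0.045],0,0.045],
  [[-0.03,-0.005,0.055],0,0.03],
  [[-0.055,-0.0097,0.05],0,0.0],
  [[-0.055,-0.0097,0.03],0,0.0],
  [[-0.055,-0.0097,0.015],0,0.0],
  [[-0.055,-0.0097,0.005],0,0.0],
  [[-0.055,-0.0097,0.003],0,0.0],
  [[-0.055,-0.0097,0.002],0,0.0],
  [[-0.055,-0.0097,0.002],0,0.0],
])

```text
t: 7.13
position: [0.4631, 0.1051, 0.0622]
tcp_rot: [-3.13, -0.265, -0.0]
wrist_force: [0.7, 0.2, 0.2]
opening: 0.0002
grip_force: 0.0
```

```bash
python3 - <<'E'
from h import *
c=grab('wrist','w4')
o=env.get_obs();print(o['position'],o['wrist_force'],o['opening'])
s=grab('side','s4')
cv2.imwrite('pics/c4.png',np.hstack([cv2.resize(c['image'][60:260,220:420],None,fx=2,fy=2),cv2.resize(s['image'][160:260,205:305],None,fx=4,fy=4)]))
E
```

```text
[0.46329933 0.10518621 0.06250218] [-1.20055087  0.34119291  0.0717895 ] 0.000536097585267858
```

View pics/c4.png

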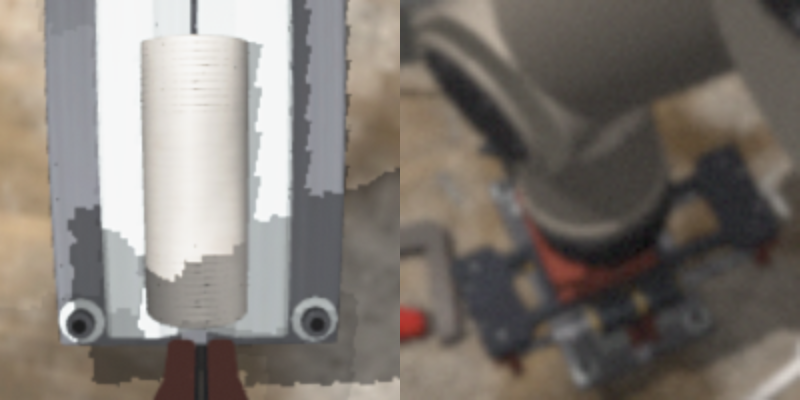

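The nipple lies in the groove with the closed fingers just behind its rear end. Next I'll push it home.

>>> send_rows([
  [[0.006,0.001,0],0,0.0],
  [[0.012,0.002,0],0,0.0],
  [[0.018,0.003,0],0,0.0],
  [[0.024,0.004,0],0,0.0],
  [[0.03,0.005,0],0,0.0],
  [[0.036,0.006,0],0,0.0],
  [[0.042,0.0073,0],0,0.0],
  [[0.048,0.0085,0],0,0.0],
  [[0.052,0.0092,0],0,0.0],
  [[0.055,0.0097,0],0,0.0],
  [[0.057,0.01,0],0,0.0],
  [[0.057,0.01,0],0,0.0],
  [[0.057,0.01,0],0,0.0],
])

```text
t: 8.32
position: [0.5199, 0.1149, 0.0622]
tcp_rot: [-3.13, -0.265, -0.001]
wrist_force: [0.3, -0.7, -0.1]
opening: 0.0004
grip_force: 0.0
```

>>> send_rows([
  [[0.001,0.0002,0],0,0.0],
  [[0.002,0.0004,0],0,0.0],
  [[0.002,0.0004,0],0,0.0],
  [[0.002,0.0004,0],0,0.0],
])

```text
t: 8.65
position: [0.5216, 0.1153, 0.0622]
tcp_rot: [3.13, 0.265, -0.0]
wrist_force: [-0.9, -0.4, 0.8]
opening: 0.0003
grip_force: 0.4
```

>>> send_rows([
  [[0.001,0.0002,0],0,0.0],
  [[0.002,0.0004,0],0,0.0],
  [[0.003,0.0005,0],0,0.0],
  [[0.003,0.0005,0],0,0.0],
  [[0.003,0.0005,0],0,0.0],
])

```text
t: 9.07
position: [0.5218, 0.1153, 0.0616]
tcp_rot: [3.129, 0.266, -0.009]
wrist_force: [-8.2, -1.0, 6.1]
opening: 0.0007
grip_force: 4.4
```

>>> send_rows([
  [[-0.015,-0.0026,0],0,0.0],
  [[-0.025,-0.0044,0.01],0,0.02],
  [[-0.025,-0.0044,0.04],0,0.04],
  [[-0.025,-0.0044,0.08],0,0.04],
  [[-0.025,-0.0044,0.1],0,0.04],
  [[-0.025,-0.0044,0.1],0,0.04],
  [[-0.025,-0.0044,0.1],0,0.04],
])

```text
t: 9.65
position: [0.5009, 0.1117, 0.1635]
tcp_rot: [-3.13, -0.265, -0.006]
wrist_force: [0.0, 1.1, -0.1]
opening: 0.0371
grip_force: 0.0
```

```bash
python3 - <<'E'
from h import *
c=grab('wrist','w5'); cv2.imwrite('pics/w5b.png',cv2.resize(c['image'][60:300,160:480],None,fx=2.5,fy=2.5,interpolation=cv2.INTER_CUBIC))
o=env.get_obs();print(o['position'],o['opening'])
E
```

```text
[0.49991264 0.11134219 0.16214841] 0.03886274683863722
```

View pics/w5b.png

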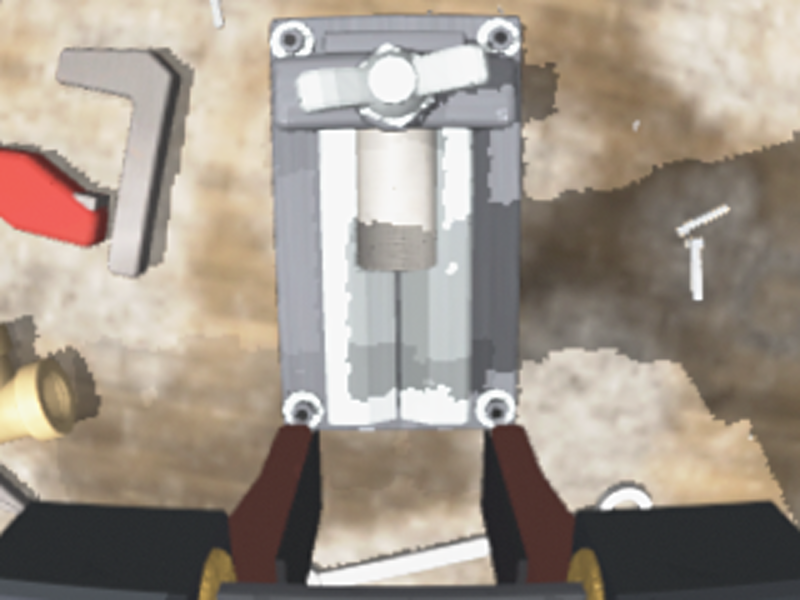

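The nipple's rear end is at (398,270), under the clamp. The wings run from (312,92) to (475,65), with their centre at (393,79).

```bash
python3 - <<'E'
from h import *
c=load('w5'); X=lambda x,y,z:onz(c,160+x/2.5,60+y/2.5,z,True)
ang=lambda a,b:np.degrees(np.arctan2((b-a)[1],(b-a)[0]))
a,b=X(310,92,.128),X(476,65,.128);print('wing',ang(a,b),(a+b)/2,X(393,79,.125))
f=(X(399,422,.0336));print('front',f,'rear nipple',X(398,270,.0626),X(398,270,.05)); 
g=f,X(397,275,.0336);print('valley',g,ang(*g))
S=[X(291,39,.01),X(499,37,.01),X(302,410,.01),X(495,409,.01)];print('screws',[s.round(4) for s in S],ang(S[0],S[1]),ang(S[2],S[0]),ang(S[3],S[1]))
E
```

```text
wing -71.03091668310093 [0.58842676 0.12765585 0.128     ] [0.5883277  0.12763732 0.125     ]
front [0.4724686 0.1067339 0.0336   ] rear nipple [0.53393532 0.11742067 0.0626    ] [0.53190537 0.11711018 0.05      ]
valley (array([0.4724686, 0.1067339, 0.0336   ]), array([0.52741529, 0.11675615, 0.0336    ])) 10.33708233767226
screws [array([0.6074, 0.1712, 0.01  ]), array([0.6213, 0.0936, 0.01  ]), array([0.4621, 0.1452, 0.01  ]), array([0.4758, 0.0675, 0.01  ])] -79.90273887974884 10.112322544160062 10.139259440684564
```

>>> send_rows([
  [[0.0,0.0,0.015],7,0.04],
  [[0.01,0.002,0.015],14,0.04],
  [[0.02,0.004,0.015],21,0.04],
  [[0.03,0.006,0.015],28,0.04],
  [[0.04,0.008,0.015],35,0.04],
  [[0.05,0.01,0.015],42,0.04],
  [[0.06,0.012,0.015],49,0.04],
  [[0.07,0.014,0.015],56,0.04],
  [[0.08,0.015,0.015],63,0.04],
  [[0.0885,0.0164,0.015],70,0.04],
  [[0.0885,0.0164,0.015],77,0.04],
  [[0.0885,0.0164,0.015],84,0.04],
  [[0.0885,0.0164,0.015],91,0.04],
  [[0.0885,0.0164,0.015],98,0.04],
  [[0.0885,0.0164,0.005],99.3,0.03],
  [[0.0885,0.0164,0.0],99.3,0.03],
  [[0.0885,0.0164,0.0],99.3,0.03],
])

```text
t: 11.12
position: [0.5868, 0.1272, 0.1593]
tcp_rot: [-1.827, -2.552, 0.005]
wrist_force: [1.0, -0.3, 0.8]
opening: 0.0305
grip_force: 0.0
```

```bash
python3 - <<'E'
from h import *
o=env.get_obs();R=cv2.Rodrigues(o['tcp_rot'])[0];print(o['position'],'tool y deg',np.degrees(np.arctan2(R[1,1],R[0,1])),o['joint_pos'].round(2),o['opening'],o['wrist_force'],o['moment'])
E
```

```text
[0.58676438 0.12723174 0.15926203] tool y deg 18.794354113183086 [ 0.16  0.53 -0.64  1.78  0.37  0.97 -0.3 ] 0.03054561448935567 [ 0.95541098 -0.25024676  0.81051293] [-0.06806239 -0.09049969 -0.0260402 ]
```

>>> send_rows([
  [[0.0017,0.0005,-0.01],0,0.03],
  [[0.0017,0.0005,-0.02],0,0.03],
  [[0.0017,0.0005,-0.026],0,0.03],
  [[0.0017,0.0005,-0.028],0,0.03],
  [[0.0017,0.0005,-0.028],0,0.03],
  [[0.0017,0.0005,-0.028],0,0.03],
  [[0.0017,0.0005,-0.028],0,0.0],
  [[0.0017,0.0005,-0.028],0,0.0],
  [[0.0017,0.0005,-0.028],0,0.0],
  [[0.0017,0.0005,-0.028],0,0.0],
  [[0.0017,0.0005,-0.028],0,0.0],
  [[0.0017,0.0005,-0.028],0,0.0],
], newtons=30)

```text
t: 12.12
position: [0.5887, 0.1279, 0.1342]
tcp_rot: [-1.824, -2.556, 0.004]
wrist_force: [-4.8, -1.4, 4.0]
opening: 0.0122
grip_force: 28.8
```

```bash
cat > st.py <<'E'
from h import *
o=env.get_obs();R=cv2.Rodrigues(o['tcp_rot'])[0];print(o['t'],o['position'].round(4),'tool y deg',np.degrees(np.arctan2(R[1,1],R[0,1])).round(2),o['joint_pos'].round(2),o['opening'],o['grip_force'],o['wrist_force'].round(1),o['moment'].round(3))
E
python3 st.py
```

```text
12.1167 [0.5887 0.1279 0.1342] tool y deg 18.97 [ 0.15  0.56 -0.62  1.79  0.4   0.92 -0.32] 0.01220295308411145 28.81271766149439 [-4.8 -1.4  4. ] [-0.418  1.153 -0.102]
```

>>> send_rows([
  [[0,0,0],0,0.0],
  [[0,0,0],0,0.0],
  [[0,0,0],-5,0.0],
  [[0,0,0],-10,0.0],
  [[0,0,0],-15,0.0],
  [[0,0,0],-15,0.0],
])

```text
t: 12.62
position: [0.5884, 0.1278, 0.134]
tcp_rot: [-2.148, -2.292, 0.005]
wrist_force: [-4.8, -0.6, 3.8]
opening: 0.0122
grip_force: 28.6
```

```bash
python3 st.py
```

```text
12.6167 [0.5884 0.1278 0.134 ] tool y deg 3.72 [ 0.1   0.54 -0.56  1.8   0.36  0.91 -0.55] 0.01215408042896529 28.60740259406157 [-4.8 -0.6  3.8] [-0.389  1.078  0.039]
```

>>> send_rows([
  [[0,0,0],-15,0.025],
  [[0,0,0],-15,0.025],
  [[0,0,0.003],-15,0.025],
  [[0,0,0.006],-15,0.025],
  [[0,0,0.006],-15,0.025],
  [[0,0,0.006],-15,0.025],
])

```text
t: 13.12
position: [0.5903, 0.1286, 0.1406]
tcp_rot: [2.422, 2.001, 0.002]
wrist_force: [-0.5, 0.4, -0.3]
opening: 0.0247
grip_force: 0.0
```

```bash
python3 st.py; python3 - <<'E'
from h import *
c=grab('wrist','w6');print(proj(c,[.5885,.1277,.125],True)); cv2.imwrite('pics/w6b.png',cv2.resize(c['image'][180:320,220:420],None,fx=4,fy=4,interpolation=cv2.INTER_CUBIC))
E
```

```text
13.1167 [0.5903 0.1286 0.1406] tool y deg -10.88 [ 0.06  0.52 -0.51  1.79  0.31  0.9  -0.77] 0.024676279958063617 0.0 [-0.5  0.4 -0.3] [ 0.001 -0.057 -0.016]
[315.21458127 251.43409402]
```

View pics/w6b.png

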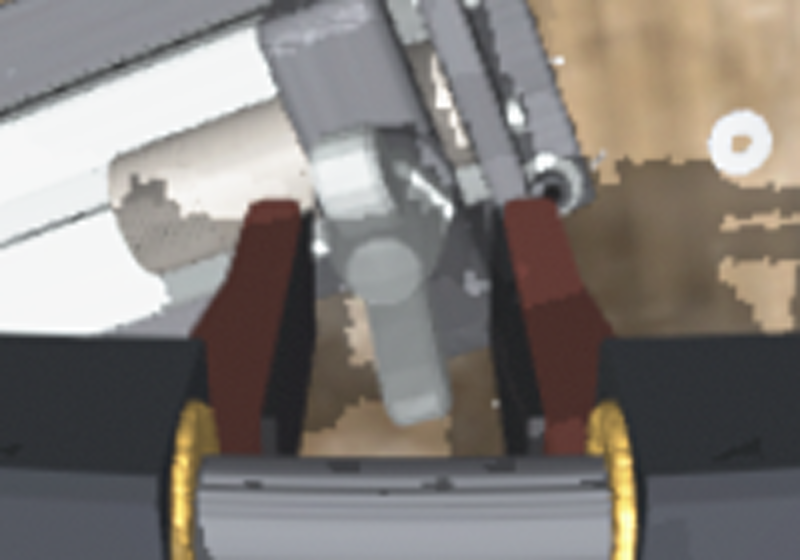

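The wings run from about (345,170) to (420,405), with the hub at (385,270), tilted against the fingers because of the extra tool turn. I'll measure the wing angle.

```bash
python3 - <<'E'
from h import *
c=load('w6'); X=lambda x,y,z:onz(c,220+x/4,180+y/4,z,True)
ang=lambda a,b:np.degrees(np.arctan2((b-a)[1],(b-a)[0]))%180
for z in(.12,.13):
  a,b=X(348,172,z),X(419,408,z);print(z,ang(a,b),(a+b)/2,np.linalg.norm(a-b),'hub',X(385,271,z))
print('thick',np.linalg.norm(X(383,345,.127)-X(431,330,.127)),'hub dia',np.linalg.norm(X(348,271,.127)-X(421,271,.127)))
E
```

```text
0.12 93.97447771949346 [0.58825337 0.12379661 0.12      ] 0.03962527444396729 hub [0.58903383 0.12762854 0.12      ]
0.13 93.97447771949342 [0.58926501 0.12843905 0.13      ] 0.03720652040418389 hub [0.58999783 0.13203707 0.13      ]
thick 0.007198757921314775 hub dia 0.010102489140903887
```

>>> send_rows([
  [[-0.0016,-0.0008,0],7,0.025],
  [[-0.0016,-0.0008,0],14,0.025],
  [[-0.0016,-0.0008,0],15,0.025],
  [[-0.0016,-0.0008,0],15,0.025],
  [[-0.0016,-0.0008,0],15,0.0],
  [[-0.0016,-0.0008,0],15,0.0],
  [[-0.0016,-0.0008,0],15,0.0],
  [[-0.0016,-0.0008,0],15,0.0],
  [[-0.0016,-0.0008,0],15,0.0],
])

```text
t: 13.92
position: [0.5881, 0.1277, 0.1403]
tcp_rot: [-2.143, -2.297, 0.001]
wrist_force: [-1.7, -0.4, 1.8]
opening: 0.0037
grip_force: 30.6
```

```bash
python3 st.py
```

```text
13.9167 [0.5881 0.1277 0.1403] tool y deg 3.95 [ 0.11  0.53 -0.57  1.8   0.35  0.92 -0.55] 0.003678401170486368 30.62327178590749 [-1.7 -0.4  1.8] [-0.093  0.271  0.034]
```

>>> send_rows([
  [[-0.0005,0,0],0,0.025],
  [[-0.0005,0,0],0,0.025],
  [[-0.0005,0,-0.004],0,0.025],
  [[-0.0005,0,-0.008],0,0.025],
  [[-0.0005,0,-0.0095],0,0.025],
  [[-0.0005,0,-0.0095],0,0.025],
  [[-0.0005,0,-0.0095],0,0.025],
])

```text
t: 14.5
position: [0.5877, 0.1276, 0.1303]
tcp_rot: [-2.143, -2.297, 0.001]
wrist_force: [-0.2, -0.9, -0.2]
opening: 0.025
grip_force: 0.0
```

```bash
python3 st.py
```

```text
14.5 [0.5877 0.1276 0.1303] tool y deg 3.98 [ 0.1   0.54 -0.56  1.8   0.36  0.9  -0.55] 0.024985833485922076 0.0 [-0.2 -0.9 -0.2] [-0.018 -0.078  0.003]
```

>>> send_rows([
  [[0,0,0],0,0.0],
  [[0,0,0],0,0.0],
  [[0,0,0],0,0.0],
  [[0,0,0],0,0.0],
  [[0,0,0],0,0.0],
])

```text
t: 14.92
position: [0.5878, 0.1276, 0.1307]
tcp_rot: [-2.143, -2.297, -0.0]
wrist_force: [-0.7, -0.2, -0.1]
opening: 0.0145
grip_force: 29.6
```

```bash
python3 st.py
```

```text
14.9167 [0.5878 0.1276 0.1307] tool y deg 3.98 [ 0.1   0.54 -0.56  1.8   0.36  0.9  -0.55] 0.014515739221182707 29.567092673714797 [-0.7 -0.2 -0.1] [-0.037 -0.075 -0.057]
```

>>> send_rows([
  [[0,0,0],0,0.025],
  [[0,0,0.002],0,0.025],
  [[0,0,0.0055],0,0.025],
  [[0,0,0.0055],0,0.025],
  [[0,0,0.0055],0,0.0],
  [[0,0,0.0055],0,0.0],
  [[0,0,0.0055],0,0.0],
  [[0,0,0.0055],0,0.0],
  [[0,0,0.0055],0,0.0],
])

```text
t: 15.67
position: [0.5878, 0.1275, 0.1361]
tcp_rot: [-2.143, -2.297, 0.0]
wrist_force: [-0.6, 0.9, -0.1]
opening: 0.0109
grip_force: 28.1
```

```bash
python3 st.py
```

```text
15.6667 [0.5878 0.1275 0.1361] tool y deg 3.98 [ 0.11  0.54 -0.57  1.8   0.36  0.91 -0.55] 0.010922377671490409 28.075099830748513 [-0.6  0.9 -0.1] [-0.043 -0.036  0.014]
```

>>> send_rows([
  [[0,0,0],0,0.025],
  [[0,0,-0.001],0,0.025],
  [[0,0,-0.002],0,0.025],
  [[0,0,-0.002],0,0.025],
  [[0,0,-0.002],0,0.0],
  [[0,0,-0.002],0,0.0],
  [[0,0,-0.002],0,0.0],
  [[0,0,-0.002],0,0.0],
  [[0,0,-0.002],0,0.0],
  [[0,0,-0.002],0,0.0],
], newtons=40)

```text
t: 16.5
position: [0.5878, 0.1275, 0.134]
tcp_rot: [-2.143, -2.297, 0.0]
wrist_force: [1.1, 0.3, -3.2]
opening: 0.0118
grip_force: 37.0
```

>>> send_rows([
  [[0,0,0],-5,0.0],
  [[0,0,-0.0002],-10,0.0],
  [[0,0,-0.0003],-15,0.0],
  [[0,0,-0.0004],-20,0.0],
  [[0,0,-0.0005],-25,0.0],
  [[0,0,-0.0006],-30,0.0],
  [[0,0,-0.0006],-35,0.0],
  [[0,0,-0.0007],-40,0.0],
  [[0,0,-0.0007],-40,0.0],
])

```text
t: 17.25
position: [0.5873, 0.1277, 0.1333]
tcp_rot: [-2.801, -1.422, 0.002]
wrist_force: [-1.3, 0.6, -1.5]
opening: 0.0119
grip_force: 37.1
```

```bash
python3 st.py;  python3 - <<'E'
from h import *
c=grab('wrist','w7')
h=cv2.cvtColor(c['image'],cv2.COLOR_BGR2HSV)
W=[.588,.1277,.125]; u0,v0=proj(c,W,True); print(u0,v0)
# bright low-sat pixels near the screw: ascii map
for v in range(int(v0)-34,int(v0)+44,3): print(''.join('%4d'%h[v,u,2] for u in range(int(u0)-34,int(u0)+36,4)))
E
```

```text
17.25 [0.5873 0.1277 0.1333] tool y deg -36.16 [-0.01  0.51 -0.4   1.81  0.25  0.87 -1.16] 0.011879065382696168 37.13065884076059 [-1.3  0.6 -1.5] [0.128 0.245 0.035]
319.26651242840774 255.385736913881
 157 115  91 120 149  71 101 229 243 242 229  99  98  64 154 163 143  60
  95 104  84  91  89  91 142 150 161 189 158 143  92  76  61 155  62  61
 103 113 119  84  84  91 156 152 158 159 153 161 103  91  79  63  60  60
 110 119 120  77  77  83 131 145 150 149 147 110 130  76  76  74  60  59
 115 123 100  76  75  76  66 143 146 146 142 111  52  76  75  76  66  59
 121 127  79  76  76  76  67 141 143 143 141 115  45  76  76  76  85  61
 127 132  75  76  76  77  69 131 133 131 128 118  38  76  76  75  83  77
 134 139  75  75  76  76  67 121 143 154 127 119  38  76  76  75  78  86
 138 141  76  76  76  74  69 154 173 172 165 122  37  76  77  75  76  89
 144 129  75  75  75  65  68 165 169 168 164 139  37  80  75  75  75  90
 139  89  75  76  76  53  72 165 168 170 165 149  37  76  76  75  76  85
 143  75  76  75  76  45  60 161 162 163 161 112  39  76  76  76  75  77
 122  76  76  75  76 
[... 300 characters left out ...]
134 143 142 142 151  37  50  76  73  50  51
  51  50  43  76  75  39  81 139 143 142 143 139  37  45  75  74  51  49
  49  49  45  75  75  39  93 132 142 143 143 133  39  39  77  74  52  50
  50  51  44  75  72  38  76 135 153 151 150 128  40  40  77  73  52  50
  50  50 100  76  66  38  89 135 152 150 150 126  40  39  76  93  79  50
  49  49 135  80  66  42 113 137 163 162 169 131  43  49  75 178 132  49
  51  50 129  86  68  51 145 142 175 181 175 133  43  61  75 179 165  49
  50  50 126  93  68  50 178 187 165 148 144 133  47  62  76 163 218  50
  51  52 122  95  68  52 185 189 186 160 141 132  58  62  73 151 191  50
  46  58 134  68  67  68  68  76  76  76  76  76  67  68  77  98 253  50
```

>>> send_rows([
  [[0,0,-0.0001],-6,0.0],
  [[0,0,-0.0002],-12,0.0],
  [[0,0,-0.0003],-18,0.0],
  [[0,0,-0.0004],-24,0.0],
  [[0,0,-0.0005],-30,0.0],
  [[0,0,-0.0006],-36,0.0],
  [[0,0,-0.0007],-42,0.0],
  [[0,0,-0.0008],-48,0.0],
  [[0,0,-0.0009],-52,0.0],
  [[0,0,-0.0009],-52,0.0],
])

```text
t: 18.13
position: [0.587, 0.1284, 0.1324]
tcp_rot: [-3.141, -0.056, 0.002]
wrist_force: [-2.8, 1.8, -1.8]
opening: 0.0118
grip_force: 37.3
```

```bash
python3 st.py
```

```text
18.1333 [0.587  0.1284 0.1324] tool y deg -87.95 [-0.17  0.49 -0.19  1.82  0.12  0.84 -1.96] 0.01179885494674799 37.31640716199763 [-2.8  1.8 -1.8] [0.435 0.578 0.03 ]
```

>>> send_rows([
  [[0,0,-0.0001],-3,0.0],
  [[0,0,-0.0002],-6,0.0],
  [[0,0,-0.0002],-9,0.0],
  [[0,0,-0.0002],-9,0.0],
  [[0,0,-0.0002],-9,0.0],
])

```text
t: 18.55
position: [0.5872, 0.1284, 0.1323]
tcp_rot: [-3.136, 0.184, 0.002]
wrist_force: [-4.2, 3.6, 0.5]
opening: 0.0122
grip_force: 37.5
```

```bash
python3 st.py
```

```text
18.55 [0.5872 0.1284 0.1323] tool y deg -96.73 [-0.2   0.48 -0.16  1.82  0.1   0.84 -2.09] 0.012205374760501873 37.49896223656833 [-4.2  3.6  0.5] [0.684 0.915 0.031]
```

>>> send_rows([
  [[0,0,0],-2,0.0],
  [[0,0,0],-4,0.0],
  [[0,0,0],-4,0.0],
])

```text
t: 18.8
position: [0.5872, 0.1284, 0.1322]
tcp_rot: [-3.127, 0.297, 0.002]
wrist_force: [-3.8, 3.8, -0.2]
opening: 0.0117
grip_force: 37.5
```

```bash
python3 st.py
```

```text
18.8 [0.5872 0.1284 0.1322] tool y deg -100.86 [-0.21  0.48 -0.14  1.83  0.08  0.84 -2.15] 0.011749638747179669 37.457146922824904 [-3.8  3.8 -0.2] [0.826 0.936 0.044]
```

>>> send_rows([
  [[0,0,0],-2,0.0],
  [[0,0,0],-4,0.0],
  [[0,0,0],-4,0.0],
])

```text
t: 19.05
position: [0.5873, 0.1284, 0.1323]
tcp_rot: [-3.115, 0.406, 0.002]
wrist_force: [-4.0, 3.8, -1.0]
opening: 0.0116
grip_force: 37.5
```

```bash
python3 st.py
```

```text
19.05 [0.5873 0.1284 0.1323] tool y deg -104.84 [-0.23  0.48 -0.12  1.83  0.07  0.84 -2.21] 0.011625895777175817 37.45987400296144 [-4.   3.8 -1. ] [0.848 0.95  0.171]
```

>>> send_rows([
  [[0,0,0],-2,0.0],
  [[0,0,0],-3,0.0],
  [[0,0,0],-3,0.0],
])

```text
t: 19.3
position: [0.5878, 0.1283, 0.1325]
tcp_rot: [-3.103, 0.488, 0.0]
wrist_force: [-3.6, 4.6, 0.1]
opening: 0.0114
grip_force: 37.6
```

```bash
python3 st.py; python3 - <<'E'
from h import *
c=grab('wrist','w8')
h=cv2.cvtColor(c['image'],cv2.COLOR_BGR2HSV)
u0,v0=proj(c,[.5876,.1282,.125],True); print(u0,v0)
for v in range(int(v0)-40,int(v0)+44,5): print(v,''.join('%4d'%h[v,u,2] for u in range(int(u0)-22,int(u0)+24,2)))
E
```

```text
19.3 [0.5878 0.1283 0.1325] tool y deg -107.89 [-0.23  0.48 -0.11  1.83  0.07  0.84 -2.26] 0.011393114363436731 37.57879837673856 [-3.6  4.6  0.1] [1.088 0.78  0.03 ]
320.3331478543975 258.60379616849195
218  181 171  98  64 112 129 132 142 142 146 151 148 140 109 102  95  86 100 114 114 114 113 113
223   70  75  84  92 139 172 191 193 193 191 192 186 172 129 131 113 105 105  87  83 101 101  98
228   84  88  77  90 130 179 198 197 197 199 202 201 187 145 146 172 150 114  98  90  79  93  92
233   88  88  88  88  90 156 176 181 181 171 163 164 161 148 122 127 105  67  85  83  83  83  83
238   88  89  88  88  81  62 156 168 156 154 154 154 155 150 139 134 107  44  73  83  83  83  83
243   88  89  85  89  66  45  93 130 134 134 146 145 143 140 135 138 111  44  54  83  83  83  83
248   83  83  84  92  52  45 112 165 177 178 183 185 188 186 185 165 112  43  44  82  83  83  83
253   83  83  84  80  43  45 126 202 199 180 182 183 182 180 177 178 119  43  43  76  83  82  82
258   83  83  83  76  43  41  94 173 169 176 176 177 176 177 169 148 112  44  43  68  82  83  83
263   83  82  82  53  42  42  96 175 152 148 152 152 154 155 155 151  99  43  43  56  82  82  83
268   83  83  80  43  42  45 144 176 165 149 157 158 158 157 157 155 118  44  43  44  81  82  83
273   83  83  75  43  44  44 156 176 169 149 158 157 157 158 158 158 150  50  42  41  70  83  82
278   83  83  69  44  43  56 172 173 169 151 158 162 163 164 164 163 158  66  41  43  60  83  83
283   83  84  54  46  43  76 179 145 173 155 162 168 166 165 164 168 166  87  41  43  51  81  81
288   89  83  69  68  49  89 172 175 166 209 242 249 249 248 248 226 240 140  42  66  66  81  83
293   94  81  71  68  51 108 188 193 199 203 180 175 169 168 163 166 176 134  47  67  67  78  83
298   87  86  85  85  85  85  85  84  85  85  85  85  86  85  85  84  83  84  84  84  85  86  86
```

>>> send_rows([
  [[0,0,0],0,0.03],
  [[0,0,0],0,0.03],
  [[0,0,0],0,0.03],
  [[0,0,0],0,0.03],
  [[0,0,0],6.5,0.03],
  [[0,0,0],6.5,0.03],
  [[0,0,0],6.5,0.03],
])

```text
t: 19.93
position: [0.5881, 0.1271, 0.1324]
tcp_rot: [3.125, -0.32, 0.001]
wrist_force: [-1.5, 0.5, -0.6]
opening: 0.03
grip_force: 0.0
```

```bash
python3 st.py; python3 - <<'E'
from h import *
c=grab('wrist','w9')
h=cv2.cvtColor(c['image'],cv2.COLOR_BGR2HSV)
u0,v0=proj(c,[.588,.1278,.125],True); print(u0,v0)
for v in range(int(v0)-40,int(v0)+44,5): print(v,''.join('%4d'%h[v,u,2] for u in range(int(u0)-22,int(u0)+24,2)))
E
```

```text
19.9333 [0.5881 0.1271 0.1324] tool y deg -101.69 [-0.21  0.48 -0.13  1.83  0.08  0.84 -2.16] 0.029983720399273505 0.0 [-1.5  0.5 -0.6] [ 0.035 -0.019  0.039]
318.53281697396443 258.777464560119
218  170 124  83  64  64  67 105 125 131 131 132 129 128 131 120  85  88 107 115 115 114 115 114
223   76  84  93  85  79  95 139 170 182 182 185 184 184 179 167 111 101  93  78  88  98  97  99
228  147 108  86 100 107 116 165 185 198 197 196 198 200 201 183 178 160 110  96  89  85  98  97
233   97  95  81 101 145 168 145 167 180 181 182 181 181 182 177 134 127 156 130 101  85  96  97
238   98  96  94 161 124 118 130 157 167 169 169 161 158 160 163 136 127 128 153 175 108  93  93
243  186 186 178 161 120 124 127 129 134 135 136 137 137 138 135 135 136 131 133 219 227 225 220
248  173 171 168 167 120 125 129 155 178 181 185 189 189 187 181 150 138 133 212 237 235 233 229
253  165 157 152 162 229 195 158 206 207 210 212 213 210 204 196 207 137 222 243 241 239 239 236
258  176 174 175 171 176 238 249 216 173 175 176 176 176 176 176 204 241 243 244 243 244 242 240
263  172 177 173 175 173 171 231 245 145 152 152 152 153 154 151 200 239 242 244 243 241 242 239
268  179 172 174 174 175 173 171 168 149 157 158 158 158 157 154 188 230 238 242 244 240 241 235
273  184 173 173 174 173 174 173 165 151 157 157 156 156 158 155 168 220 230 237 241 243 241 241
278  178 168 162 174 170 173 174 168 150 156 159 157 158 157 153 227 226 214 225 236 240 243 243
283  182 183 183 170 174 169 172 167 157 168 167 166 165 164 163 213 248 247 247 243 234 230 232
288  175 174 173 176 171 173 167 170 160 185 185 187 191 193 181 222 248 247 247 247 247 245 233
293  184 189 194 199 200 183 165 163 169 214 214 210 212 213 255 254 254 254 255 255 255 255 255
298   84  85  85  84  84  84  84  84  84  84  83  84  83  82  81  82  84  84  85  84  84  84  85
```

>>> send_rows([
  [[-0.0002,0.0008,0],1.3,0.03],
  [[-0.0002,0.0008,0],1.3,0.0],
  [[-0.0002,0.0008,0],1.3,0.0],
  [[-0.0002,0.0008,0],1.3,0.0],
  [[-0.0002,0.0008,0],1.3,0.0],
  [[-0.0002,0.0008,0],1.3,0.0],
])

```text
t: 20.48
position: [0.5876, 0.1285, 0.1322]
tcp_rot: [-3.129, 0.28, 0.0]
wrist_force: [1.0, 0.2, -1.1]
opening: 0.0118
grip_force: 37.1
```

```bash
python3 st.py
```

```text
20.4833 [0.5876 0.1285 0.1322] tool y deg -100.23 [-0.21  0.48 -0.14  1.83  0.09  0.84 -2.14] 0.011752107014548234 37.065714919008315 [ 1.   0.2 -1.1] [ 0.202 -0.12   0.041]
```

>>> send_rows([
  [[0,0,0],3,0.0],
  [[0,0,0.0001],8,0.0],
  [[0,0,0.0002],13,0.0],
  [[0,0,0.0003],18,0.0],
  [[0,0,0.0004],23,0.0],
  [[0,0,0.0005],28,0.0],
  [[0,0,0.0006],33,0.0],
  [[0,0,0.0007],38,0.0],
  [[0,0,0.0008],43,0.0],
  [[0,0,0.0009],48,0.0],
  [[0,0,0.001],53,0.0],
  [[0,0,0.001],58,0.0],
  [[0,0,0.0011],63,0.0],
  [[0,0,0.0012],68,0.0],
  [[0,0,0.0013],73,0.0],
  [[0,0,0.0014],78,0.0],
  [[0,0,0.0015],83,0.0],
  [[0,0,0.0016],88,0.0],
  [[0,0,0.0016],90,0.0],
  [[0,0,0.0016],90,0.0],
])

```text
t: 22.15
position: [0.5876, 0.1284, 0.1336]
tcp_rot: [-2.409, -2.015, -0.0]
wrist_force: [1.5, 1.4, -4.4]
opening: 0.012
grip_force: 36.8
```

```bash
python3 st.py; python3 - <<'E'
from h import *
c=grab('wrist','w10')
h=cv2.cvtColor(c['image'],cv2.COLOR_BGR2HSV)
u0,v0=proj(c,[.588,.1278,.125],True); print(u0,v0)
for v in range(int(v0)-40,int(v0)+44,5): print(v,''.join('%4d'%h[v,u,2] for u in range(int(u0)-22,int(u0)+24,2)))
E
```

```text
22.15 [0.5876 0.1284 0.1336] tool y deg -10.17 [ 0.06  0.53 -0.51  1.8   0.32  0.89 -0.77] 0.01197021167821572 36.77826144034043 [ 1.5  1.4 -4.4] [ 0.28  -0.281 -0.045]
319.0390998533017 255.86114768119592
215  136 134 150 149 150 154 147 134 138 145 143 145 144 141 140 125  92  71  75 142 147 129  77
220  243 170 134 150 132 119 145 145 192 217 211 205 202 201 199 175 131  83  72  91 135 140 114
225  212 226 155 109 144 145 126 229 230 240 241 241 241 241 241 225 182  98  86  84  80 181 187
230  108 104 102  98  93 107 159 122 215 224 226 227 227 228 228 211 160 151 127  93  97  99 101
235   97  99  99  93  93  62  63 110 136 141 145 198 199 197 187 168 133  73  49  97  98  98  98
240   72  73  74  74  73  42  67 117 124 131 130 129 130 130 130 123 113  77  38  91  98  98  99
245   74  73  72  74  66  36  68 118 128 159 173 174 174 166 156 125 113  77  35  65 101  98  99
250   73  73  73  73  50  37  74 148 162 162 161 164 162 160 158 158 148  85  36  54  98  98  98
255   73  74  73  73  41  36  61 130 156 156 155 155 156 155 154 155 128  59  36  37  75  73  73
260   73  73  73  69  37  37  67 175 133 134 139 147 149 140 134 126  99  57  36  36  64  73  73
265   73  73  74  63  37  36  90 189 137 136 137 138 137 138 136 126 102  61  37  37  57  73  72
270   73  73  73  45  40  36  96 170 136 139 140 139 138 138 138 128 105  76  36  38  47  73  73
275   73  74  68  38  36  37  61  94 136 138 138 139 139 139 136 126  90  69  37  38  38  71  73
280   73  73  63  38  37  39  65  87 142 148 147 146 147 146 142 128  88  72  39  37  37  59  73
285   75  73  66  60  48  38 111 131 146 152 152 148 151 155 153 134  92  86  38  58  99  88  72
290   83  73  66  59  49  49 137 137 135 156 161 161 156 153 145 132 138  93  43  62 100  93  73
295   64  65  69  67  64  66  70  79  78  78  78  78  78  78  78  78  78  77  77  78  79  78  80
```

```bash
python3 - <<'E'
from h import *
e=np.array([np.cos(np.radians(10.1)),np.sin(np.radians(10.1))])
for t in ('w6','w10'):
    c=load(t); n=np.array([-e[1],e[0]])
    print(t,[(x,[int(q) for q in cv2.cvtColor(c['image'],cv2.COLOR_BGR2HSV)[tuple(np.round(proj(c,[*(np.array([.5885,.1277])+e*x/1000+n*.006),.061],True)).astype(int)[::-1])][1:]]) for x in range(-70,-34,3)])
E
```

```text
w6 [(-70, [2, 241]), (-67, [3, 242]), (-64, [2, 244]), (-61, [1, 246]), (-58, [1, 247]), (-55, [6, 197]), (-52, [16, 148]), (-49, [15, 149]), (-46, [15, 135]), (-43, [6, 248]), (-40, [7, 241]), (-37, [5, 243])]
w10 [(-70, [1, 247]), (-67, [1, 247]), (-64, [1, 247]), (-61, [1, 246]), (-58, [1, 246]), (-55, [10, 151]), (-52, [14, 128]), (-49, [16, 131]), (-46, [17, 181]), (-43, [10, 235]), (-40, [9, 237]), (-37, [6, 242])]
```

The nipple's rear end is at about -56 mm, so it is still home. The screw was seated and is now backed off 90°, with the wings still gripped.

```bash
python3 -c "
from rig import env
print(env.hand_in())"
```

```text
the job is handed in; nothing more can be done
None
```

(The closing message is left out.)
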